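# Tip two lens trays to find the stamped one and push it to the outgoing line

### The job

Two empty white lens trays stand side by side; one of them has a red stamp underneath. With the fingertips, tip each tray over sideways, towards its neighbour or away from it, so that it comes to lie on its side and its underside shows. Then push the stamped one, lying as it is, away from the robot until it lies across the green tape line with the tape under its middle; do not lift or carry anything, let the other tray lie where it fell, and leave the loose things alone.

Things in the scene. Friction and masses are not known exactly. Their poses are not given: they have to be found in the camera images.
- tray_a: One of two alike white open-topped trays, rigid, 110 mm long (its x), 80 mm wide (its y), 105 mm high, walls 4 mm, floor top 20 mm up, empty, 0.26 to 0.46 kg. Origin: centre of the underside, on the table; z up towards the mouth; x points away from the robot to within 0.25 rad. Which tray is on the left varies.
- tray_b: The other white tray, alike in size and form. Pushed near its rim towards its own +y or -y (as from inside against that wall), either tray tips about its lower edge on that side, 40 mm from its origin, and beyond about 48 degrees it falls on by itself onto that long wall. Friction with the table about 0.55 to 0.7.
- tray_a_mid (a point): The middle of tray_a's body, 52.5 mm above its underside along its z. With the tray lying on a long wall this point is 40 mm above the table, the tray 80 mm high, 110 mm along its x, 105 mm along its z; pushed low on its end wall it slides along.
- tray_b_mid (a point): The same point of tray_b.
- stamp (a point): Centre of the red stamp, a flat disc 52 mm across in the middle of the underside of one of the trays (2.8 mm above that tray's origin); hidden while the tray stands. The other tray's underside is plain white. A tray tipped to the robot's right shows its underside to the robot's left, and the other way round.
- dispatch_line: The outgoing line: a strip of green tape stuck on the table, 24 mm wide (its x), 760 mm long (its y), flat. Origin: middle of the strip; its x axis points away from the robot to within 0.1 rad.
- tape_roll: Loose roll of green tape lying flat well to the robot's left of the trays, 84 mm across, 24 mm high; origin at the centre of its underside. Leave alone.
- lens_tube: Loose black lens tube standing upright to one side of the trays, 44 mm across, 75 mm high; origin at the centre of its underside. Leave alone.
- post_holder: Loose aluminium post on a 50 mm square foot, 70 mm high, standing to the other side of the trays; origin at the centre of its underside. Leave alone.
Things that resemble listed ones, but are neither listed nor needed, are in the scene too. What is shaped like the tray_a but pink or purple is not meant. Leave any pink or turquoise look-alike of the tray_b alone.

How it is judged:
By the outcome, as a careful person would: the job done as asked, in the order asked, and still so for the second after the job is handed in, with the robot touching nothing.
It also fails if it takes over 64 s, if anything falls off the work surface, if the arm or the gripper's body presses on something with over 40 N, if the wrist force passes 120 N, or if a joint passes its speed limit or range.

### The arm

A 6-joint arm with a two-finger parallel gripper is mounted at the origin on the work surface. World frame = base frame: x ahead of the robot, y to its left, z up, the work surface at z = 0. Lengths are in m, angles in degrees, forces in N, time in s.
With the tool pointing down it reaches from about 0.4 to 0.825 m from the base axis. Payload 7 kg.
Tool frame: the origin (TCP) lies at the very end of the fingers, on their centre line; the grasp point (between the pads) lies 19 mm behind it (ctrl.tcp_to_grasp is the distance from the TCP to the grasp point, in m); z points along the fingers, y is the direction in which the jaws open and shut (so a half turn about z gives the same grasp; the last joint's range is limited). The gripper opens to 88 mm and grips with 3 to 60 N. Pads are 19 mm wide; open, the fingers measure 130 mm over their backs; the gripper's body (78 mm by 193 mm) begins 47 mm behind the grasp point.
Start: joints at [91.392, 20.546, 0.682, 0, -70.136, -16.507], TCP at [0.176, 0.652, 0.227] pointing down, gripper open.
Joint ranges: [-176.03, 176.03], [-82.01, 121.73], [-58.28, 71.71], [-173.87, 95.51], [-174.79, -0.11], [-173.66, 173.66]. Speed limits (degrees/s): [136.94, 136.94, 172.46, 180, 180, 180].

### API

Orientations are given as [roll, pitch, yaw] about the fixed x, y, z axes, in that order (R = Rz(yaw) Ry(pitch) Rx(roll)).
In Python, from plant import ctrl gives the robot as it stands.
- The arm moves only by the tool jog_arm, never from a script. Its argument "commands" is a list of rows, each an object of numbers: "x", "y", "z": the shift along the tool's x, y, z in cm; "roll": the turn about the tool's z in rad. In form: [{"x": .., "y": .., "z": .., "roll": ..}, ...]. A call has 1 to 12 rows; each row shifts and turns the commanded pose from where the row before left it, along the tool's axes as they then stand; what a row does not reach is not made up. A row lasts 1/10 s, in which the tool goes at most 50 mm and 8.59 degrees, less where a joint would pass 70% of its speed; a pose out of reach is approached as far as the arm can. A call is refused whole if a number of a shift passes 5 or a number of a turn 0.15, either way. A call with a gripper value outside its range is refused whole. "gripper" is the finger opening in cm, from 0 to 8.76, set as the call begins (left out, the last holds). The fingers move at their own pace and stop on an object; the grip force is fixed at half the most. Time passes only in rows, so rows that do not move let the fingers close. It gives the time, the measured TCP pose, the force and the opening at its end, in the units of the state.
- ctrl.get_obs(): the state, without advancing time (a new reading comes with each control period).
- ctrl.snapshot(name): name is "scene" or "top" or "wrist"; returns a dict with "image" (480x640x3 uint8, red, green, blue), "mtx" (3x3 intrinsics, pixels), "position" and "orientation" of the camera in the world; the wrist camera has in their place "hand_eye" (4x4, takes a point from camera to tool coordinates, whose origin is the TCP and whose axes are the flange's). Camera axes: x right, y up, looking along -z (the intrinsics and any distortion apply to the point x, -y, -z); pixel columns grow to the right and rows downward; lengths in m; the calibration is good to about 2 mm. The wrist camera is an equidistant fisheye: a pixel r from the principal point sees the ray r / f radians off the axis. A picture is of the moment at which its call begins: read the wrist's pose just before it. There is no depth.
- ctrl.close_job(): hands the job in, once; it reports no verdict.
Trained networks look in the newest picture that a camera, given by its name, has taken for a name from the list of things; names that differ only in an ending like _2 or _b are one class to them, and where a whole thing is asked for, a point or a joint stands for the part that bears it (a point fixed in the world has none). Each returns a list of dicts, best first, with "confidence" (0 to 1); they miss things now and then, are a little off and sometimes report something else, mostly with a low value. They report only what shows in the picture. A call takes as long as a camera call. They do not tell look-alikes from the thing itself.
- ctrl.search_frame(camera, query): "position" ([column, row] as shares, 0 to 1, of the picture: columns of its width, rows of its height, amid what is visible of it).
- ctrl.regions_of(camera, query): "mask" (480x640 bool, what is visible of it) and "position" ([column, row] as shares, 0 to 1, of the picture: columns of its width, rows of its height, amid what is visible of it).
The state is a dict: "clock": time; "joint_pos": joint angles; "qvel": joint speeds; "tau": joint torques, N m; "tool_pos": TCP position; "orientation": TCP orientation; "force": force on the tool from outside, world axes, zero at the start; "moment": the same for the moment, N m; "opening": finger opening in m.
Only numpy, scipy, OpenCV 4.12 (cv2) and the standard library are available. Lean on these libraries where they do the work, as an engineer would, in place of code of your own. Each camera call takes 0.05 s, during which the arm holds its last target.

## Working session

There is one attempt and no reset: what is moved stays moved. The work goes in short steps, Python scripts to look and compute and a tool call to move; the robot and the scene stay as the last step left them, time stands still between calls to the robot, and variables do not carry over. Pictures are saved under pics/ and viewed, and the job is handed in when it is done.

Besides the shell and the picture viewer there is one more tool, called after "Emit:" as name([rows], argument=value, ...), one row to a line, values as JSON. jog_arm: Moves the arm, as the interface text tells. Its arguments: {"type":"object","properties":{"commands":{"type":"array"},"gripper":{"type":"number"}},"required":["commands"]}

```bash
mkdir -p pics; cat > h.py <<'E'
import numpy as np, cv2
from plant import ctrl
from scipy.spatial.transform import Rotation as R
def snap(n,fn):
    s=ctrl.snapshot(n); cv2.imwrite('pics/'+fn,s['image'][:,:,::-1]); return s
def camR(s):
    o=np.array(s['orientation'],float)
    if o.shape==(3,3): return o
    return R.from_euler('xyz',o,degrees=True).as_matrix()
def pix2w(s,u,v,z=0):
    K=np.array(s['mtx']);d=np.linalg.inv(K)@np.array([u,v,1.]);d=np.array([d[0],-d[1],-d[2]])
    d=camR(s)@d;p=np.array(s['position']);return p+d*(z-p[2])/d[2]
def w2pix(s,P):
    c=camR(s).T@(np.array(P)-np.array(s['position']));c=np.array([c[0],-c[1],-c[2]]);q=np.array(s['mtx'])@c;return q[:2]/q[2]
E
python3 - <<'E'
from h import *
print(ctrl.get_obs())
for n in ['scene','top']:
    s=snap(n,n+'0.png');print(n,s['position'],s['orientation'],s['mtx'])
    for q in ['tray_a','dispatch_line','tape_roll','lens_tube','post_holder']:
        for r in ctrl.search_frame(n,q):
            u,v=r['position'][0]*640,r['position'][1]*480
            print(q,round(r['confidence'],2),round(u),round(v),pix2w(s,u,v,0).round(3))
E
```

```text
{'clock': 0.0, 'joint_pos': array([ 9.13920721e+01,  2.05923828e+01,  6.33382671e-01, -2.03604860e-02,
       -7.01359306e+01, -1.65085478e+01]), 'qvel': array([ 0.03300472,  0.03796665,  0.09692628, -0.01902924, -0.04555357,
       -0.0730972 ]), 'tau': array([ 3.65491906e-04, -5.82710230e+01,  2.93077809e+01,  6.99805051e+00,
        7.07758343e-03, -1.36320973e-04]), 'tool_pos': array([0.17590628, 0.65116393, 0.22560827]), 'orientation': array([ 1.79903543e+02, -8.62701308e-03, -1.51234026e+01]), 'force': array([-0.78939515, -0.63069134, -0.6510741 ]), 'moment': array([-0.00458971,  0.01432386, -0.00326013]), 'opening': 0.0877905248653803}
scene [1.2235578  0.30011399 1.01787542] [ 37.98308017   0.54124443 113.88937014] [[500.68072013   0.         322.0873763 ]
 [  0.         500.68072013 235.89961217]
 [  0.           0.           1.        ]]
tray_a 0.91 374 363 [0.774 0.212 0.   ]
tray_a 0.87 292 151 [ 0.245 -0.242  0.   ]
tray_a 0.84 395 243 [0.447 0.148 0.   ]
tray_a 0.77 229 140 [ 0.276 -0.441  0.   ]
tray_a 0.65 447 201 [0.256 0.234 0.   ]
dispatch_line 0.79 317 299 [0.676 
[... 179 characters left out ...]
43   0.   ]
top [0.40156676 0.01882265 1.05273315] [  8.46355955  -1.32753221 -88.37949834] [[457.47339933   0.         312.86703113]
 [  0.         457.47339933 233.026853  ]
 [  0.           0.           1.        ]]
tray_a 0.93 384 267 [ 0.485 -0.167  0.   ]
tray_a 0.74 403 344 [ 0.313 -0.212  0.   ]
tray_a 0.68 192 335 [0.319 0.264 0.   ]
tray_a 0.67 222 124 [0.817 0.225 0.   ]
tray_a 0.66 492 345 [ 0.316 -0.413  0.   ]
tray_a 0.57 235 259 [0.493 0.177 0.   ]
dispatch_line 0.67 317 182 [ 0.681 -0.008  0.   ]
dispatch_line 0.32 382 265 [ 0.489 -0.164  0.   ]
tape_roll 0.7 144 283 [0.432 0.38  0.   ]
lens_tube 0.76 126 223 [0.569 0.433 0.   ]
post_holder 0.71 496 237 [ 0.564 -0.432  0.   ]
```

View pics/top0.png

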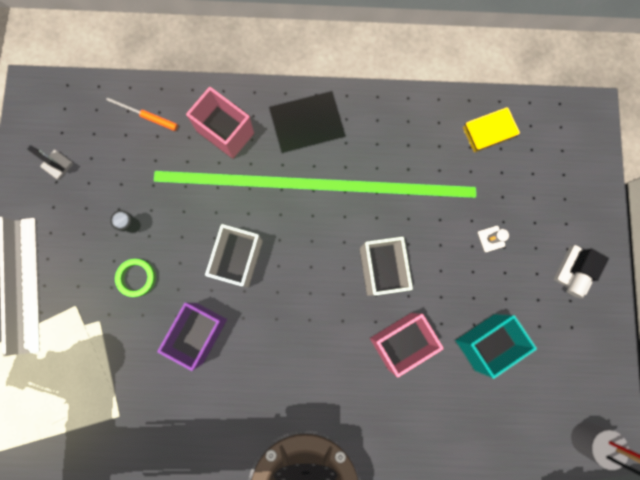

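View pics/scene0.png

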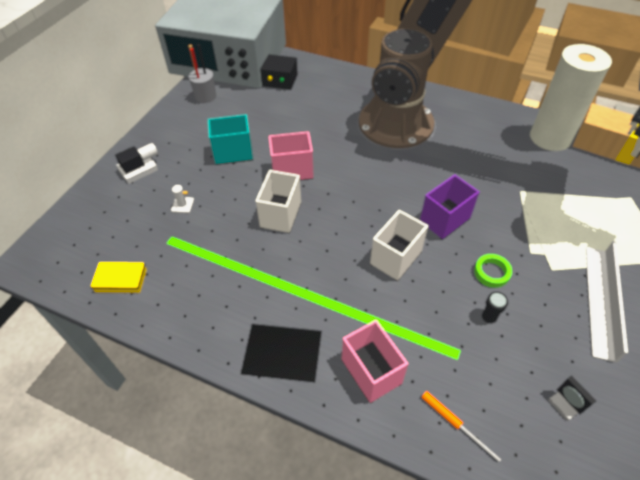

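The top view shows two white trays, at about (235,256) and (387,266). The pink trays (220,122) and (407,343), the purple one (190,335) and the turquoise one (497,345) are look-alikes. The tape line runs from (155,177) to (475,192). Next I fit poses by matching the box silhouettes in both views.

```bash
cat >> h.py <<'E'
from scipy.optimize import minimize
def hullmask(pts):
    m=np.zeros((960,1280),np.uint8);cv2.fillConvexPoly(m,cv2.convexHull((np.array(pts)*2+.5).round().astype(np.int32)),1);return m
def box(x,y,yaw,lo,hi):
    c,s=np.cos(yaw),np.sin(yaw)
    return [[x+c*a-s*b,y+s*a+c*b,z] for a in (lo[0],hi[0]) for b in (lo[1],hi[1]) for z in (lo[2],hi[2])]
def fit(views,p0,lo,hi):
    # views: [(s,mask)]
    tg=[]
    for s,m in views:
        pts=np.argwhere(m)[:,::-1];tg.append((s,hullmask(pts)))
    def f(p):
        c=0
        for s,t in tg:
            h=hullmask([w2pix(s,q) for q in box(*p,lo,hi)])
            c+=1-(h&t).sum()/max(1,(h|t).sum())
        return c
    best=None
    for yw in (-.2,0,.2):
        r=minimize(f,[p0[0],p0[1],p0[2]+yw],method='Nelder-Mead',options=dict(initial_simplex=[[p0[0]-.01,p0[1],p0[2]+yw],[p0[0]+.02,p0[1],p0[2]+yw],[p0[0],p0[1]+.02,p0[2]+yw],[p0[0],p0[1],p0[2]+yw+.15]]))
        if best is None or r.fun<best.fun: best=r
    return best.x,best.fun
def nearest(s,regs,xy,z):
    t=w2pix(s,[*xy,z]);return min(regs,key=lambda r:np.hypot(r['position'][0]*640-t[0],r['position'][1]*480-t[1]))['mask']
E
python3 - <<'E'
from h import *
S={n:ctrl.snapshot(n) for n in('top','scene')}
Rg={n:ctrl.regions_of(n,'tray_a') for n in S}
for n in S: print(n,[(np.array(r['position'])*[640,480]).round().tolist()+[r['mask'].sum(),round(r['confidence'],2)] for r in Rg[n]])
for nm,xy in dict(L=(.49,.165),Rt=(.48,-.155),pink=(.31,-.2),purple=(.32,.25),pinkfar=(.78,.21)).items():
    try:
        v=[(S[n],nearest(S[n],Rg[n],xy,.06)) for n in S]
        print(nm,fit(v,[*xy,0],(-.055,-.04,0),(.055,.04,.105)))
        for w in v: print('  single',fit([w],[*xy,0],(-.055,-.04,0),(.055,.04,.105)))
    except Exception as e: print(nm,e)
for n in S:
    s=S[n];im=s['image'].astype(int);m=((im[...,1]-im[...,0]>80)&(im[...,1]-im[...,2]>80)).astype(np.uint8)
    k,l,st,c=cv2.connectedComponentsWithStats(m);
    i=max(range(1,k),key=lambda i:max(st[i,2],st[i,3]))
    P=np.array([pix2w(s,u,v)[:2] for v,u in np.argwhere(l==i)])
    (cx,cy),(w,h),a=cv2.minAreaRect(P.astype(np.float32)*1000);vx,vy,x0,y0=cv2.fitLine(P.astype(np.float32),2,0,.001,.001).ravel()
    print(n,'line rect',cx,cy,w,h,a,'dir',vx,vy,'mean',P.mean(0))
    j=[i2 for i2 in range(1,k) if i2!=i and st[i2,4]>100]
    for i2 in j: print('roll',pix2w(s,*c[i2],.012))
E
```

```text
top [[404.0, 343.0, np.int64(2677), 0.96], [383.0, 269.0, np.int64(2355), 0.9], [194.0, 332.0, np.int64(2815), 0.8], [494.0, 341.0, np.int64(3167), 0.78], [231.0, 259.0, np.int64(2297), 0.66], [223.0, 124.0, np.int64(2669), 0.56]]
scene [[280.0, 199.0, np.int64(2169), 0.94], [295.0, 154.0, np.int64(1681), 0.89], [228.0, 139.0, np.int64(1866), 0.79], [371.0, 362.0, np.int64(3424), 0.77], [397.0, 243.0, np.int64(2511), 0.61], [446.0, 205.0, np.int64(2461), 0.61]]
L (array([ 0.49157911,  0.16756939, -0.25472716]), np.float64(0.10910870662741612))
  single (array([ 0.4927774 ,  0.16980528, -0.248986  ]), np.float64(0.0257828810020877))
  single (array([ 0.48867456,  0.1656142 , -0.24869076]), np.float64(0.01817127392228879))
Rt (array([ 0.4798819 , -0.15807755,  0.17892915]), np.float64(0.10718523654361045))
  single (array([ 0.47988149, -0.1569072 ,  0.17752411]), np.float64(0.017308881104471485))
  single (array([ 0.47654071, -0.16139734,  0.18271539]), np.float64(0.015030846887268634))
pink (array([ 0.31906644, -0.20062393,  0.11475488]), np.float64(0.5502368899614698))
  single (arra
[... 364 characters left out ...]
[ 0.31991665,  0.24358349, -0.47244739]), np.float64(0.020787746170678356))
pinkfar (array([0.79298721, 0.21384995, 0.93759595]), np.float64(0.08913323026714104))
  single (array([0.79434698, 0.21614774, 0.95027372]), np.float64(0.02692622578004189))
  single (array([0.79267414, 0.21247376, 0.93699843]), np.float64(0.01638405952636479))
top line rect 676.6336669921875 -3.89080810546875 760.3001708984375 24.7969913482666 89.0066146850586 dir 0.017281225 0.9998507 mean [ 0.67669882 -0.00239767]
scene line rect 674.8107299804688 -7.325958251953125 762.8848876953125 26.227161407470703 89.03776550292969 dir 0.016290974 0.9998673 mean [0.67556187 0.01882625]
roll [0.43596359 0.39398494 0.012     ]
```

```bash
cat >> h.py <<'E'
def rel(target,yaw=None):
    """cm in the tool axes from the present pose to target, and roll (rad) to reach yaw(deg); shift given for present yaw"""
    o=ctrl.get_obs();r=R.from_euler('xyz',o['orientation'],degrees=True).as_matrix()
    d=r.T@(np.array(target)-o['tool_pos'])*100
    y=o['orientation'][2]
    print('clock',round(o['clock'],2),'pos',o['tool_pos'].round(4),'rpy',o['orientation'].round(2),'F',o['force'].round(1))
    out='shift cm %s |%.1f'%(d.round(2),np.linalg.norm(d))
    if yaw is not None:
        roll=-np.radians((yaw-y+180)%360-180); r2=R.from_euler('xyz',[180,0,yaw],degrees=True).as_matrix()
        out+=' roll %.3f  then shift %s'%(roll,(r2.T@(np.array(target)-o['tool_pos'])*100).round(2))
    print(out)
E
python3 -c "
from h import *
rel([.508,.236,.2],-104.3)"
```

```text
clock 0.8 pos [0.176  0.6516 0.2266] rpy [180.    -0.   -15.11] F [-0.1 -0.2  0.3]
shift cm [42.89 31.47  2.66] |53.3 roll 1.557  then shift [ 32.07 -42.44   2.66]
```

Emit:
jog_arm([
  {"roll": 0.1416},
  {"roll": 0.1416},
  {"roll": 0.1416},
  {"roll": 0.1416},
  {"roll": 0.1416},
  {"roll": 0.1416},
  {"roll": 0.1416},
  {"roll": 0.1416},
  {"roll": 0.1416},
  {"roll": 0.1416},
  {"roll": 0.1416},
], gripper=5)

```text
validation failed for argument at $.co...
```

```bash
python3 -c "
from h import *
rel([.508,.236,.2],-104.3)"
```

```text
clock 0.8 pos [0.176  0.6516 0.2266] rpy [180.    -0.   -15.11] F [-0.1 -0.2  0.3]
shift cm [42.89 31.47  2.66] |53.3 roll 1.557  then shift [ 32.07 -42.44   2.66]
```

Emit:
jog_arm([
  {"x": 0, "y": 0, "z": 0, "roll": 0.1416},
  {"x": 0, "y": 0, "z": 0, "roll": 0.1416},
  {"x": 0, "y": 0, "z": 0, "roll": 0.1416},
  {"x": 0, "y": 0, "z": 0, "roll": 0.1416},
  {"x": 0, "y": 0, "z": 0, "roll": 0.1416},
  {"x": 0, "y": 0, "z": 0, "roll": 0.1416},
  {"x": 0, "y": 0, "z": 0, "roll": 0.1416},
  {"x": 0, "y": 0, "z": 0, "roll": 0.1416},
  {"x": 0, "y": 0, "z": 0, "roll": 0.1416},
  {"x": 0, "y": 0, "z": 0, "roll": 0.1416},
  {"x": 0, "y": 0, "z": 0, "roll": 0.1416},
], gripper=5)

```text
clock: 1.9
tool_pos: [0.176, 0.6516, 0.2266]
orientation: [180.0, 0.0, -104.7]
force: [-0.5, -0.6, -1.1]
opening: 0.0503
```

```bash
python3 -c "
from h import *
rel([.508,.236,.2],-104.3)"
```

```text
clock 1.9 pos [0.176  0.6516 0.2266] rpy [ 180.      0.   -104.69] F [-0.5 -0.6 -1.1]
shift cm [ 31.78 -42.65   2.66] |53.3 roll -0.007  then shift [ 32.08 -42.43   2.66]
```

Emit:
jog_arm([
  {"x": 2.65, "y": -3.55, "z": 0.2, "roll": 0},
  {"x": 2.65, "y": -3.55, "z": 0.2, "roll": 0},
  {"x": 2.65, "y": -3.55, "z": 0.2, "roll": 0},
  {"x": 2.65, "y": -3.55, "z": 0.2, "roll": 0},
  {"x": 2.65, "y": -3.55, "z": 0.2, "roll": 0},
  {"x": 2.65, "y": -3.55, "z": 0.2, "roll": 0},
  {"x": 2.65, "y": -3.55, "z": 0.2, "roll": 0},
  {"x": 2.65, "y": -3.55, "z": 0.2, "roll": 0},
  {"x": 2.65, "y": -3.55, "z": 0.2, "roll": 0},
  {"x": 2.65, "y": -3.55, "z": 0.2, "roll": 0},
  {"x": 2.65, "y": -3.55, "z": 0.2, "roll": 0},
  {"x": 2.65, "y": -3.55, "z": 0.2, "roll": 0},
])

```text
clock: 3.1
tool_pos: [0.5108, 0.2364, 0.2029]
orientation: [-180.0, 0.0, -104.3]
force: [0.7, 1.7, 0.0]
opening: 0.0498
```

```bash
python3 -c "
from h import *
rel([.508,.236,.093],-104.3)"
```

```text
clock 3.1 pos [0.5108 0.2364 0.2029] rpy [-1.7997e+02  4.0000e-02 -1.0435e+02] F [0.7 1.7 0. ]
shift cm [ 0.12  0.27 10.99] |11.0 roll -0.001  then shift [ 0.11  0.26 10.99]
```

Emit:
jog_arm([
  {"x": 0, "y": 0.1, "z": 3, "roll": 0},
  {"x": 0, "y": 0.1, "z": 3, "roll": 0},
  {"x": 0, "y": 0, "z": 3, "roll": 0},
  {"x": 0, "y": 0, "z": 2, "roll": 0},
  {"x": 0, "y": 0, "z": 0, "roll": 0},
])

```text
clock: 3.6
tool_pos: [0.5064, 0.237, 0.0899]
orientation: [179.8, -0.2, -104.4]
force: [-1.0, 0.2, 0.5]
opening: 0.05
```

```bash
python3 -c "
from h import *
rel([.508,.236,.093],-104.3)
snap('scene','s1.png')"
```

```text
clock 3.6 pos [0.5064 0.237  0.0899] rpy [ 179.83   -0.24 -104.39] F [-1.   0.2  0.5]
shift cm [ 0.06 -0.18 -0.31] |0.4 roll -0.002  then shift [ 0.06 -0.18 -0.31]
```

View pics/s1.png

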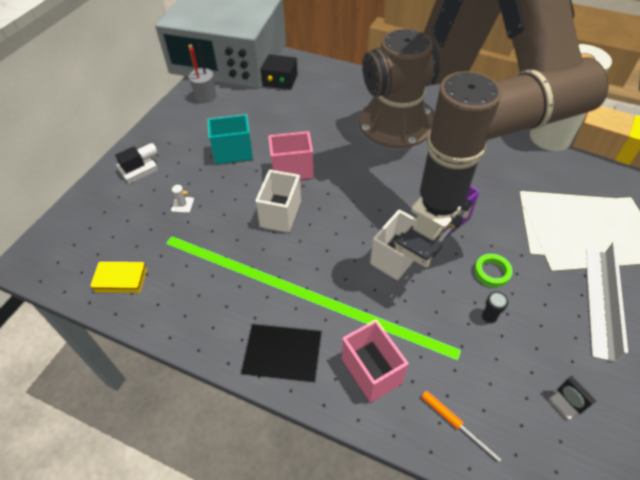

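The fingers stand beside the left tray's outer wall at about (430,240). Pushing it towards its neighbour.

Emit:
jog_arm([
  {"x": 1, "y": 0, "z": 0, "roll": 0},
  {"x": 1, "y": 0, "z": 0, "roll": 0},
  {"x": 0.8, "y": 0, "z": 0, "roll": 0},
  {"x": 0.8, "y": 0, "z": 0, "roll": 0},
  {"x": 0.8, "y": 0, "z": 0, "roll": 0},
  {"x": 0.8, "y": 0, "z": 0, "roll": 0},
])

```text
clock: 4.25
tool_pos: [0.4961, 0.1884, 0.0938]
orientation: [-179.9, 0.2, -104.3]
force: [0.7, 5.3, 8.5]
opening: 0.05
```

```bash
python3 -c "
from h import *
snap('scene','s2.png')
cv2.imwrite('pics/s2c.png',cv2.resize(cv2.imread('pics/s2.png')[130:350,260:540],None,fx=2.7,fy=2.7))"
```

```text
(no output)
```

View pics/s2c.png

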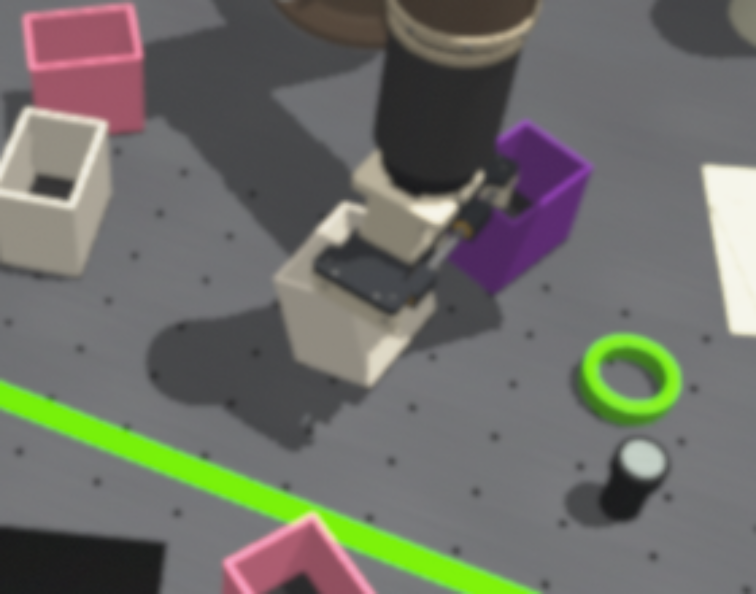

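The tray is tilting towards its neighbour without sliding (crop about (340,300)). I continue.

Emit:
jog_arm([
  {"x": 0.8, "y": 0, "z": 0, "roll": 0},
  {"x": 0.8, "y": 0, "z": 0, "roll": 0},
  {"x": 0.7, "y": 0, "z": 0, "roll": 0},
  {"x": 0.7, "y": 0, "z": 0, "roll": 0},
  {"x": 0.7, "y": 0, "z": 0, "roll": 0},
  {"x": 0.6, "y": 0, "z": 0, "roll": 0},
  {"x": 0.6, "y": 0, "z": 0, "roll": 0},
])

```text
clock: 5.0
tool_pos: [0.4876, 0.144, 0.0993]
orientation: [-179.5, 0.5, -104.2]
force: [-11.5, 7.7, 57.4]
opening: 0.05
```

```bash
python3 -c "
from h import *
snap('scene','s3.png')
cv2.imwrite('pics/s3c.png',cv2.resize(cv2.imread('pics/s3.png')[130:350,260:540],None,fx=2.7,fy=2.7))"
```

```text
(no output)
```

View pics/s3c.png

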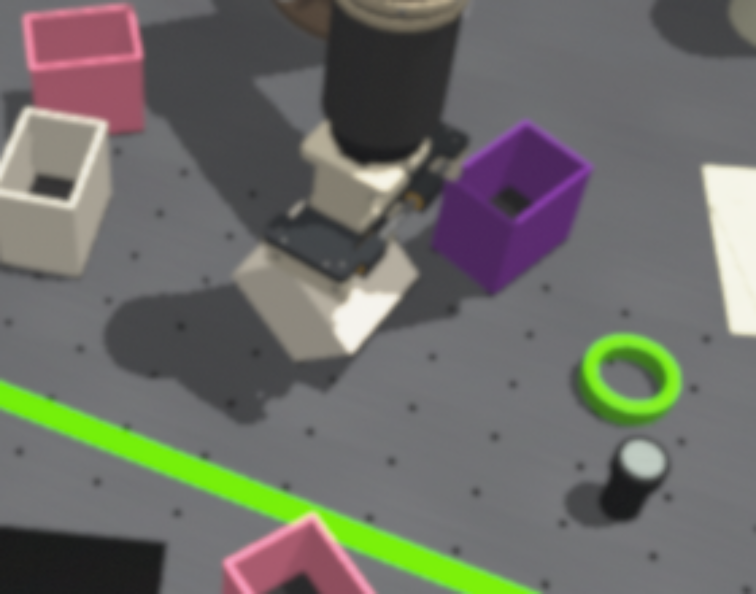

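The tip is wedging downwards (57 N vertical). I raise it so that it follows the arc, then push on.

Emit:
jog_arm([
  {"x": 0, "y": 0, "z": -0.7, "roll": 0},
  {"x": 0, "y": 0, "z": -0.7, "roll": 0},
  {"x": 0, "y": 0, "z": -0.6, "roll": 0},
  {"x": 0.3, "y": 0, "z": -0.2, "roll": 0},
])

```text
clock: 5.45
tool_pos: [0.4818, 0.1373, 0.1146]
orientation: [180.0, -0.0, -104.4]
force: [-0.9, 0.7, 0.1]
opening: 0.0496
```

Emit:
jog_arm([
  {"x": 0.4, "y": 0, "z": 0, "roll": 0},
  {"x": 0.5, "y": 0, "z": 0, "roll": 0},
  {"x": 0.5, "y": 0, "z": 0, "roll": 0},
])

```text
clock: 5.75
tool_pos: [0.4782, 0.1234, 0.114]
orientation: [180.0, -0.1, -104.4]
force: [0.7, 0.2, -0.7]
opening: 0.0502
```

```bash
python3 -c "
from h import *
snap('scene','s4.png')
cv2.imwrite('pics/s4c.png',cv2.resize(cv2.imread('pics/s4.png')[130:350,260:540],None,fx=2.7,fy=2.7))"
```

```text
(no output)
```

View pics/s4c.png

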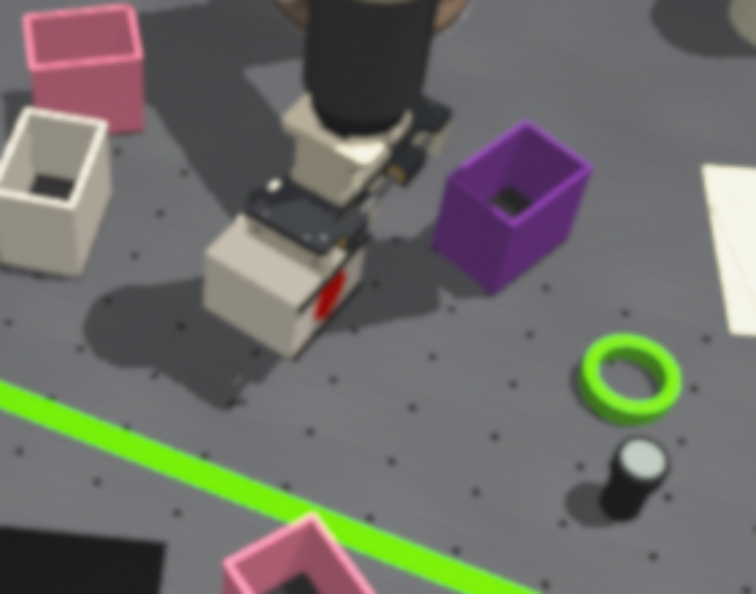

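The left tray lies on its right wall with the red stamp showing at crop (330,295), so it is the stamped one. Now the right tray, tipped away from its neighbour.

```bash
python3 -c "
from h import *
rel([.4665,-.09,.15],-79.7)"
```

```text
clock 5.8 pos [0.4779 0.1228 0.114 ] rpy [ 1.7994e+02 -6.0000e-02 -1.0439e+02] F [-1.3 -0.9 -0.4]
shift cm [20.9  -4.18 -3.58] |21.6 roll -0.431  then shift [20.74  4.92 -3.6 ]
```

Emit:
jog_arm([
  {"x": 0, "y": 0, "z": -3.6, "roll": 0},
  {"x": 0, "y": 0, "z": 0, "roll": -0.108},
  {"x": 0, "y": 0, "z": 0, "roll": -0.108},
  {"x": 0, "y": 0, "z": 0, "roll": -0.108},
  {"x": 0, "y": 0, "z": 0, "roll": -0.107},
  {"x": 3.5, "y": 0.82, "z": 0, "roll": 0},
  {"x": 3.5, "y": 0.82, "z": 0, "roll": 0},
  {"x": 3.5, "y": 0.82, "z": 0, "roll": 0},
  {"x": 3.5, "y": 0.82, "z": 0, "roll": 0},
  {"x": 3.5, "y": 0.82, "z": 0, "roll": 0},
  {"x": 3.2, "y": 0.82, "z": 0, "roll": 0},
  {"x": 0, "y": 0, "z": 0, "roll": 0},
])

```text
clock: 7.0
tool_pos: [0.4664, -0.0913, 0.1502]
orientation: [179.9, -0.0, -79.9]
force: [0.2, 0.1, -0.1]
opening: 0.0497
```

```bash
python3 -c "
from h import *
rel([.4665,-.09,.095],-79.7)"
```

```text
clock 7.0 pos [ 0.4664 -0.0913  0.1502] rpy [ 1.7993e+02 -1.0000e-02 -7.9860e+01] F [ 0.2  0.1 -0.1]
shift cm [-0.12 -0.04  5.52] |5.5 roll -0.003  then shift [-0.12 -0.03  5.52]
```

Emit:
jog_arm([
  {"x": 0, "y": 0, "z": 3, "roll": 0},
  {"x": 0, "y": 0, "z": 2.5, "roll": 0},
  {"x": 1, "y": 0, "z": 0, "roll": 0},
  {"x": 0.9, "y": 0, "z": 0, "roll": 0},
  {"x": 0.7, "y": 0, "z": -0.3, "roll": 0},
  {"x": 0.7, "y": 0, "z": -0.4, "roll": 0},
  {"x": 0.7, "y": 0, "z": -0.4, "roll": 0},
  {"x": 0.7, "y": 0, "z": -0.3, "roll": 0},
  {"x": 0.7, "y": 0, "z": -0.2, "roll": 0},
  {"x": 0.7, "y": 0, "z": -0.2, "roll": 0},
])

```text
clock: 8.0
tool_pos: [0.4789, -0.149, 0.1142]
orientation: [-179.9, -0.0, -79.7]
force: [-0.1, 3.1, 3.0]
opening: 0.0499
```

Emit:
jog_arm([
  {"x": 0.7, "y": 0, "z": -0.2, "roll": 0},
  {"x": 0.7, "y": 0, "z": -0.2, "roll": 0},
  {"x": 0.7, "y": 0, "z": -0.1, "roll": 0},
])

```text
clock: 8.3
tool_pos: [0.4824, -0.1697, 0.1188]
orientation: [-180.0, -0.0, -79.7]
force: [0.0, 0.5, 3.1]
opening: 0.0499
```

```bash
python3 -c "
from h import *
snap('scene','s5.png')
cv2.imwrite('pics/s5c.png',cv2.resize(cv2.imread('pics/s5.png')[110:310,160:420],None,fx=2.7,fy=2.7))"
```

```text
(no output)
```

View pics/s5c.png

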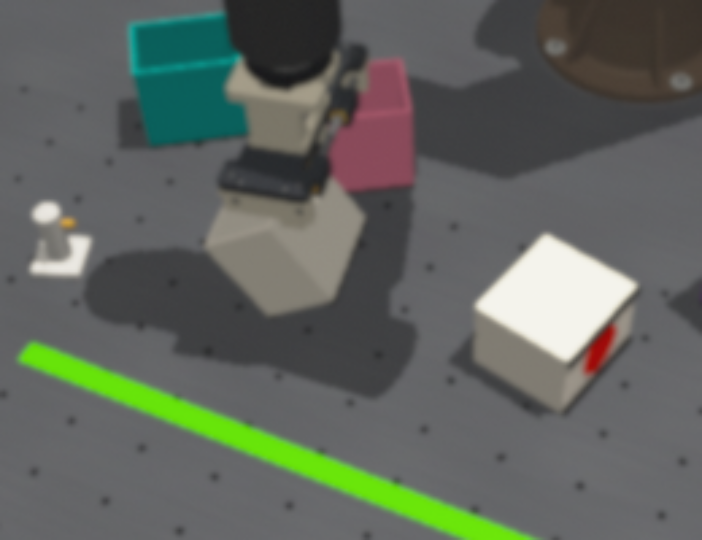

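The right tray is tilted about 40° (crop (285,240)) with low forces, so I keep going.

Emit:
jog_arm([
  {"x": 0.7, "y": 0, "z": 0, "roll": 0},
  {"x": 0.7, "y": 0, "z": 0, "roll": 0},
  {"x": 0.6, "y": 0, "z": 0, "roll": 0},
  {"x": 0.5, "y": 0, "z": 0, "roll": 0},
  {"x": 0, "y": 0, "z": 0, "roll": 0},
  {"x": 0, "y": 0, "z": 0, "roll": 0},
])

```text
clock: 8.95
tool_pos: [0.4863, -0.1937, 0.1183]
orientation: [180.0, 0.0, -79.7]
force: [-0.8, 0.2, -0.2]
opening: 0.0497
```

```bash
python3 -c "
from h import *
snap('scene','s6.png')
cv2.imwrite('pics/s6c.png',cv2.resize(cv2.imread('pics/s6.png')[110:310,160:420],None,fx=2.7,fy=2.7))"
```

```text
(no output)
```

View pics/s6c.png

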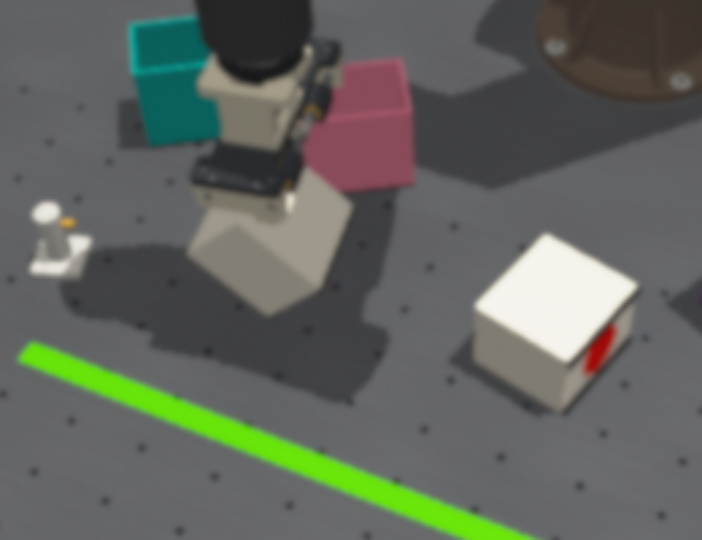

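Emit:
jog_arm([
  {"x": 0.5, "y": 0, "z": 0, "roll": 0},
  {"x": 0.5, "y": 0, "z": 0, "roll": 0},
  {"x": 0.5, "y": 0, "z": 0, "roll": 0},
  {"x": 0.4, "y": 0, "z": 0, "roll": 0},
  {"x": 0, "y": 0, "z": 0, "roll": 0},
  {"x": 0, "y": 0, "z": 0, "roll": 0},
])

```text
clock: 9.6
tool_pos: [0.4899, -0.2125, 0.1185]
orientation: [180.0, 0.0, -79.7]
force: [0.3, -0.1, -0.2]
opening: 0.0499
```

```bash
python3 -c "
from h import *
snap('scene','s7.png')
cv2.imwrite('pics/s7c.png',cv2.resize(cv2.imread('pics/s7.png')[110:310,160:420],None,fx=2.7,fy=2.7))"
```

```text
(no output)
```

View pics/s7c.png

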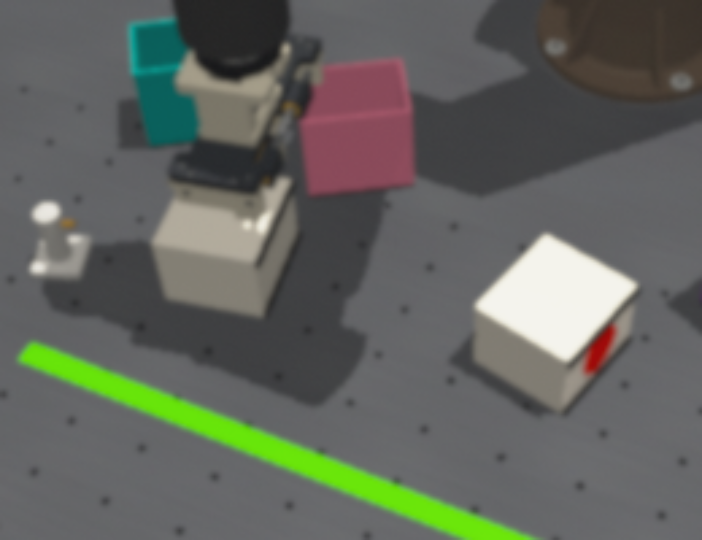

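The right tray is down too, with a plain white underside. Next I raise the arm and measure the lying stamped tray.

Emit:
jog_arm([
  {"x": 0, "y": 0, "z": -4, "roll": 0},
  {"x": 0, "y": 0, "z": -3, "roll": -0.1},
  {"x": 0, "y": 0, "z": 0, "roll": -0.14},
  {"x": 0, "y": 0, "z": 0, "roll": -0.14},
  {"x": 0, "y": 0, "z": 0, "roll": -0.14},
])

```text
clock: 10.15
tool_pos: [0.49, -0.2121, 0.189]
orientation: [-180.0, -0.0, -49.5]
force: [0.2, 0.3, 0.2]
opening: 0.0497
```

```bash
cat > m.py <<'E'
from h import *
import sys
S={n:ctrl.snapshot(n) for n in('scene','top')}
p=[float(sys.argv[1]),float(sys.argv[2])]
V=[]
for n in S:
    rg=ctrl.regions_of(n,'tray_a')
    if not rg: continue
    t=w2pix(S[n],[*p,.04]);m=nearest(S[n],rg,p,.04);c=np.argwhere(m).mean(0)[::-1]
    cv2.imwrite('pics/%s_%s.png'%(n,sys.argv[3]),S[n]['image'][:,:,::-1])
    f=fit([(S[n],m)],[*p,-.2],(-.055,-.0525,0),(.055,.0525,.08))
    print(n,'pred',t.round(),'mask',c.round(),m.sum(),f)
E
python3 m.py .468 .078 a; python3 -c "
from h import *
rel([.40,.1,.15],-14)"
```

```text
scene pred [367. 230.] mask [365. 229.] 2520 (array([ 0.46495474,  0.0722714 , -0.21862775]), np.float64(0.03443696044018596))
top pred [276. 270.] mask [270. 271.] 1882 (array([ 0.46792443,  0.07821299, -0.25130359]), np.float64(0.23599962224950422))
clock 10.35 pos [ 0.4899 -0.2122  0.1886] rpy [-180.     0.   -50.1] F [ 0.7 -0.2  0.2]
shift cm [-29.72 -13.13   3.86] |32.7 roll -0.630  then shift [-16.28 -28.12   3.86]
```

View pics/top_a.png

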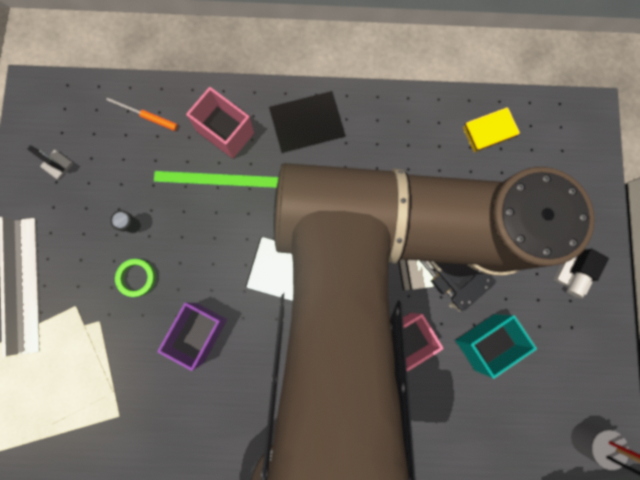

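Emit:
jog_arm([
  {"x": 0, "y": 0, "z": 0, "roll": -0.13},
  {"x": 0, "y": 0, "z": 0, "roll": -0.13},
  {"x": 0, "y": 0, "z": 0, "roll": -0.13},
  {"x": 0, "y": 0, "z": 0, "roll": -0.13},
  {"x": 0, "y": 0, "z": 0, "roll": -0.12},
  {"x": 0, "y": 0, "z": 0, "roll": 0},
])

```text
clock: 10.95
tool_pos: [0.4899, -0.2123, 0.1885]
orientation: [180.0, 0.0, -13.3]
force: [-0.0, 0.7, -0.3]
opening: 0.0502
```

```bash
python3 -c "
from h import *
rel([.395,.092,.15],-13.4)"
```

```text
clock 10.95 pos [ 0.4899 -0.2123  0.1885] rpy [ 1.800e+02  1.000e-02 -1.328e+01] F [-0.   0.7 -0.3]
shift cm [-16.23 -27.43   3.85] |32.1 roll 0.002  then shift [-16.29 -27.4    3.85]
```

Emit:
jog_arm([
  {"x": -1.6, "y": -2.74, "z": 0.3, "roll": 0},
  {"x": -1.6, "y": -2.74, "z": 0.3, "roll": 0},
  {"x": -1.6, "y": -2.74, "z": 0.3, "roll": 0},
  {"x": -1.6, "y": -2.74, "z": 0.3, "roll": 0},
  {"x": -1.6, "y": -2.74, "z": 0.3, "roll": 0},
  {"x": -1.6, "y": -2.74, "z": 0.3, "roll": 0},
  {"x": -1.6, "y": -2.74, "z": 0.3, "roll": 0},
  {"x": -1.6, "y": -2.74, "z": 0.3, "roll": 0},
  {"x": -1.6, "y": -2.74, "z": 0.3, "roll": 0},
  {"x": -1.8, "y": -2.74, "z": 0.3, "roll": 0},
  {"x": 0, "y": 0, "z": 0, "roll": 0},
])

```text
clock: 12.05
tool_pos: [0.3941, 0.0939, 0.1586]
orientation: [-180.0, -0.0, -13.4]
force: [-0.3, -0.2, -0.1]
opening: 0.05
```

```bash
python3 -c "
from h import *
rel([.395,.092,.035],-13.4)"; python3 m.py .467 .075 b
```

```text
clock 12.05 pos [0.3941 0.0939 0.1586] rpy [-1.7996e+02 -1.0000e-02 -1.3360e+01] F [-0.3 -0.2 -0.1]
shift cm [ 0.13  0.17 12.36] |12.4 roll 0.001  then shift [ 0.13  0.16 12.36]
scene pred [366. 230.] mask [365. 229.] 2609 (array([ 0.46664557,  0.0724809 , -0.21365048]), np.float64(0.01929561633570631))
top pred [278. 270.] mask [280. 262.] 1802 (array([ 0.47651663,  0.0753714 , -0.26443701]), np.float64(0.2815340909090909))
```

View pics/top_b.png

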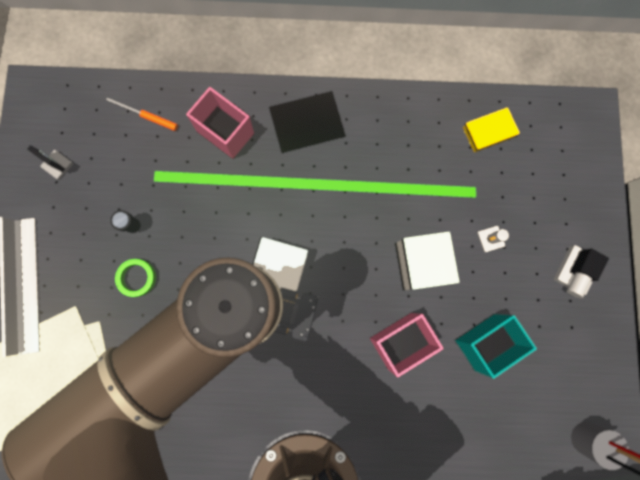

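View pics/scene_b.png

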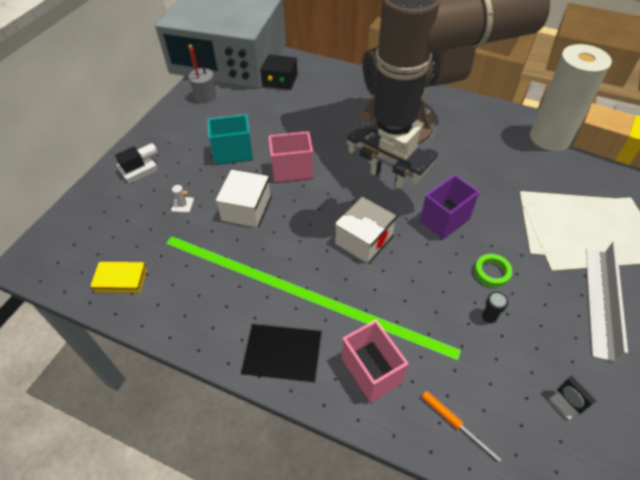

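Emit:
jog_arm([
  {"x": 0, "y": 0.1, "z": 2.5, "roll": 0},
  {"x": 0, "y": 0, "z": 2.5, "roll": 0},
  {"x": 0, "y": 0, "z": 2.5, "roll": 0},
  {"x": 0, "y": 0, "z": 1.5, "roll": 0},
  {"x": 0, "y": 0, "z": 1.5, "roll": 0},
  {"x": 0, "y": 0, "z": 1.4, "roll": 0},
  {"x": 0, "y": 0, "z": 0.5, "roll": 0},
  {"x": 0, "y": 0, "z": 0, "roll": 0},
])

```text
clock: 13.05
tool_pos: [0.3945, 0.0895, 0.0341]
orientation: [179.9, 0.1, -13.3]
force: [0.0, 0.1, 0.2]
opening: 0.0498
```

```bash
python3 -c "
from h import *
snap('scene','s8.png')
cv2.imwrite('pics/s8c.png',cv2.resize(cv2.imread('pics/s8.png')[110:310,260:520],None,fx=2.7,fy=2.7))
rel([.4,.092,.035],-12.8)"
```

```text
clock 13.1 pos [0.3948 0.0899 0.0346] rpy [ 1.7997e+02  1.0000e-02 -1.3300e+01] F [-0.  -0.2  0. ]
shift cm [ 0.45 -0.32 -0.04] |0.6 roll -0.009  then shift [ 0.46 -0.32 -0.04]
```

View pics/s8c.png

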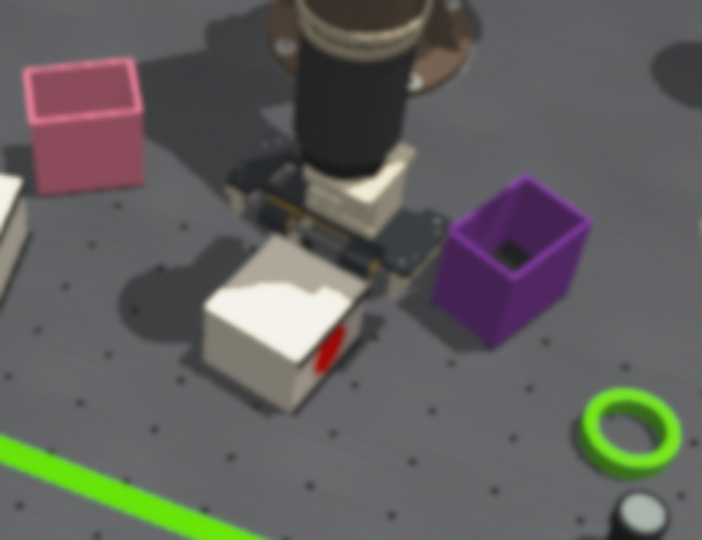

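The fingers are down behind the end wall, clear of it and of the purple tray (crop (430,225)). Pushing along the tray's axis.

Emit:
jog_arm([
  {"x": 0.6, "y": 0, "z": 0, "roll": 0},
  {"x": 0.6, "y": 0, "z": 0, "roll": 0},
  {"x": 0.8, "y": 0, "z": 0, "roll": 0},
  {"x": 1, "y": 0, "z": 0, "roll": 0},
  {"x": 1, "y": 0, "z": 0, "roll": 0},
  {"x": 1, "y": 0, "z": 0, "roll": 0},
  {"x": 1, "y": 0, "z": 0, "roll": 0},
  {"x": 1, "y": 0, "z": 0, "roll": 0},
  {"x": 1, "y": 0, "z": 0, "roll": 0},
  {"x": 1, "y": 0, "z": 0, "roll": 0},
  {"x": 0.7, "y": 0, "z": 0, "roll": 0},
  {"x": 0.3, "y": 0, "z": 0, "roll": 0},
])

```text
clock: 14.3
tool_pos: [0.4928, 0.0675, 0.0344]
orientation: [-180.0, -0.0, -13.2]
force: [-4.3, 1.5, 2.8]
opening: 0.0499
```

```bash
python3 m.py .55 .055 c; python3 -c "
from h import *
rel([.613,.04,.035],-13.4)"
```

```text
scene pred [346. 252.] mask [344. 254.] 2812 (array([ 0.55709677,  0.05421675, -0.25821435]), np.float64(0.045302445302445316))
top pred [288. 234.] mask [307. 221.] 367 (array([ 0.56093641,  0.02743301, -0.22282087]), np.float64(0.8484276135612427))
clock 14.5 pos [0.4923 0.0677 0.0346] rpy [-1.7998e+02 -4.0000e-02 -1.3200e+01] F [ 0.2 -0.6  0.2]
shift cm [12.39 -0.06 -0.03] |12.4 roll 0.003  then shift [12.38 -0.1  -0.04]
```

View pics/scene_c.png

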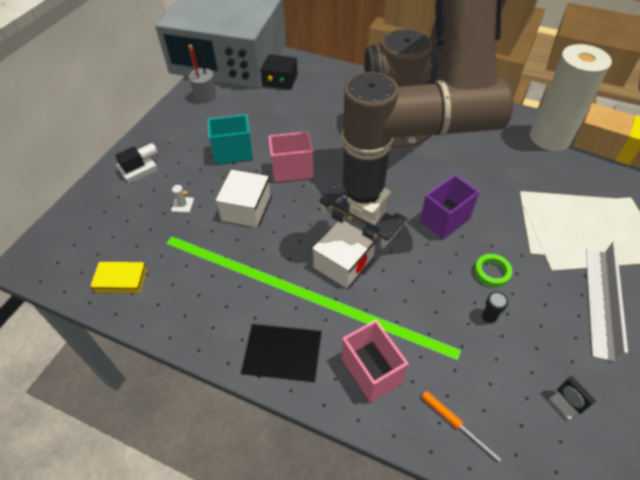

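The tray is sliding square, lying at about (343,254). I push 11.4 cm more and then measure again.

Emit:
jog_arm([
  {"x": 0.8, "y": 0, "z": 0, "roll": 0},
  {"x": 1, "y": 0, "z": 0, "roll": 0},
  {"x": 1, "y": 0, "z": 0, "roll": 0},
  {"x": 1.1, "y": 0, "z": 0, "roll": 0},
  {"x": 1.1, "y": 0, "z": 0, "roll": 0},
  {"x": 1.1, "y": 0, "z": 0, "roll": 0},
  {"x": 1.1, "y": 0, "z": 0, "roll": 0},
  {"x": 1.1, "y": 0, "z": 0, "roll": 0},
  {"x": 1.1, "y": 0, "z": 0, "roll": 0},
  {"x": 1, "y": 0, "z": 0, "roll": 0},
  {"x": 0.7, "y": 0, "z": 0, "roll": 0},
  {"x": 0.3, "y": 0, "z": 0, "roll": 0},
])

```text
clock: 15.7
tool_pos: [0.6037, 0.0414, 0.0344]
orientation: [180.0, -0.0, -13.2]
force: [-4.2, 2.3, 3.9]
opening: 0.0499
```

```bash
python3 m.py .668 .026 d; python3 -c "
from h import *
rel([.613,.04,.035],-13.4)
cv2.imwrite('pics/d.png',cv2.resize(cv2.imread('pics/scene_d.png')[180:380,200:460],None,fx=2.7,fy=2.7))"
```

```text
scene pred [315. 285.] mask [315. 286.] 2908 (array([ 0.66691045,  0.02714785, -0.22095116]), np.float64(0.03382187147688842))
top pred [303. 183.] mask [324. 174.] 143 (array([ 0.67798929, -0.0141361 , -0.25238119]), np.float64(0.9280162842339008))
clock 15.9 pos [0.6033 0.0417 0.0345] rpy [-1.7998e+02 -5.0000e-02 -1.3200e+01] F [ 0.1 -0.4 -0.9]
shift cm [ 0.98 -0.06 -0.05] |1.0 roll 0.004  then shift [ 0.98 -0.06 -0.05]
```

View pics/d.png

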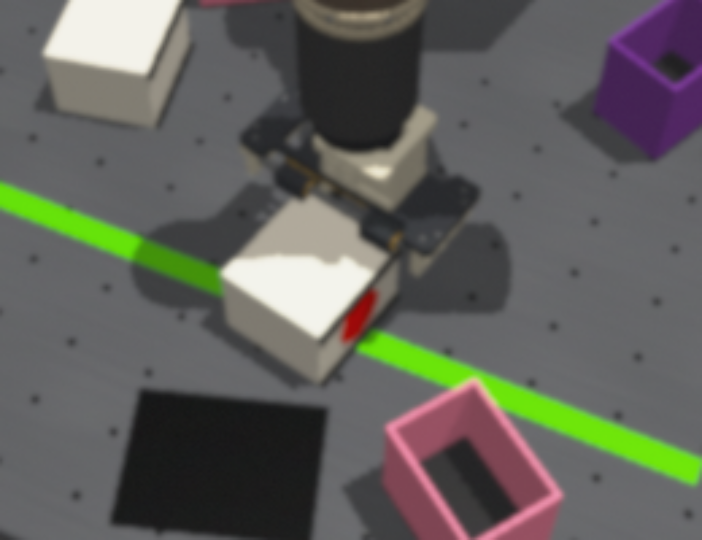

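About 9 mm remains: tray mid at 0.667, tape at 0.676.

Emit:
jog_arm([
  {"x": 0.4, "y": 0, "z": 0, "roll": 0},
  {"x": 0.3, "y": 0, "z": 0, "roll": 0},
  {"x": 0.2, "y": 0, "z": 0, "roll": 0},
  {"x": 0, "y": 0, "z": 0, "roll": 0},
  {"x": -1, "y": 0, "z": 0, "roll": 0},
  {"x": -2, "y": 0, "z": 0, "roll": 0},
  {"x": -2, "y": 0, "z": -2, "roll": 0},
  {"x": 0, "y": 0, "z": -4, "roll": 0},
  {"x": 0, "y": 0, "z": -4, "roll": 0},
])

```text
clock: 16.8
tool_pos: [0.5616, 0.051, 0.1354]
orientation: [180.0, 0.1, -13.2]
force: [-0.1, 0.2, 0.5]
opening: 0.0501
```

Emit:
jog_arm([
  {"x": -3, "y": -2, "z": -3, "roll": 0},
  {"x": -3, "y": -3, "z": -2, "roll": 0},
  {"x": -2, "y": -4, "z": 0, "roll": 0},
  {"x": 0, "y": -5, "z": 0, "roll": 0},
  {"x": 0, "y": -5, "z": 0, "roll": 0},
  {"x": 0, "y": -5, "z": 0, "roll": 0},
  {"x": 0, "y": -5, "z": 0, "roll": 0},
  {"x": 0, "y": -5, "z": 0, "roll": 0},
])

```text
clock: 17.6
tool_pos: [0.5625, 0.4023, 0.1848]
orientation: [-180.0, -0.0, -13.2]
force: [0.9, -0.1, 0.0]
opening: 0.0499
```

```bash
python3 m.py .676 .026 e
```

```text
scene pred [314. 288.] mask [313. 288.] 3145 (array([ 0.67528218,  0.0245095 , -0.21064684]), np.float64(0.023850085178875657))
top pred [303. 179.] mask [301. 178.] 2801 (array([ 0.67731029,  0.02887243, -0.2441149 ]), np.float64(0.04266182069920388))
```

View pics/top_e.png

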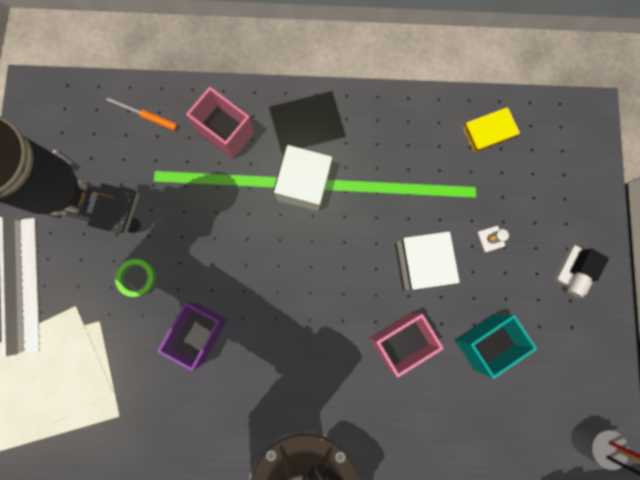

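View pics/scene_e.png

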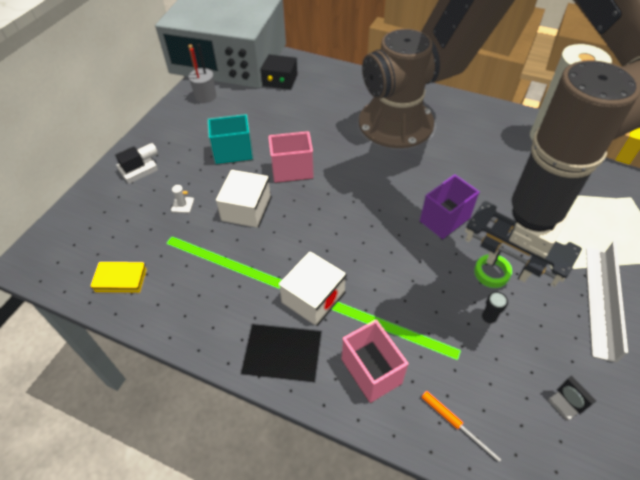

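In both views the tray's mid sits on the tape's centre line: scene 0.675 against 0.675, top 0.677 against 0.677. The arm is clear at z 0.185, above the loose things.

```bash
python3 -c "
from h import *
print(ctrl.get_obs()['qvel'].round(2)); print(ctrl.close_job())"
```

```text
[-1.39 -1.97 -1.47  0.05 -0.22  0.32]
the job is handed in; nothing more can be done
None
```

I tipped both trays to the robot's right, and both now lie on their sides. The left one carried the red stamp, so I pushed it lying down, along its own axis, onto the green tape. The job was handed in at about 18 s of the 64 s allowed.

- **Placement:** in my last check the tray's middle lay within about 1 mm of the tape's centre line in both cameras (scene 0.675 against 0.675 m, top 0.677 against 0.677 m).
- **Everything else:** the plain tray stayed where it fell, and the pictures showed the loose things and look-alikes where they had been. The arm was touching nothing, raised to 0.185 m.
- **Force while tipping the left tray:** the fingertips wedged briefly, and the wrist read about 57 N vertical. I raised them and carried on. That is under the 120 N wrist limit, and in the picture only the fingertips were touching the tray, not the gripper's body.
- **Camera disagreement:** the two cameras differed by 2–4 mm in absolute position, so I compared the tray with the tape within each view. While the arm covered the tray, the top camera's fits were no use, and I ignored them.

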